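# Lock the processor bowl and hold the momentary speed dial at three

### The arm

A 7-joint arm with a two-finger parallel gripper is mounted at the origin on a cart in front of the work surface, level with it; the furniture and walls round the work are solid. World frame = base frame: x ahead of the robot, y to its left, z up, the work surface at z = 0. Lengths are in m, angles in degrees, forces in N, time in s.
With the tool pointing down it reaches from about 0.35 to 0.9 m from the base axis. Payload 8.1 kg.
Tool frame: the origin (TCP) lies at the very end of the fingers, on their centre line; the grasp point (between the pads) lies 19 mm behind it; z points along the fingers, y is the direction in which the jaws open and shut (so a half turn about z gives the same grasp; the last joint's range is limited). The gripper opens to 85 mm and grips with 20 to 120 N. Pads are 22 mm wide; open, the fingers measure 114 mm over their backs; the gripper's body (76 mm by 85 mm) begins 54 mm behind the grasp point. The pads swing forward as they close: fully open they stand 13 mm farther back than shut.
Start: joints at [-72.514, 24.895, 1.432, 90.138, -0.665, 64.973, -4.303], TCP at [0.248, 0.574, 0.231] pointing down, gripper open.
Joint ranges: [-149.89, 149.89], [-25.12, 119.58], [-72.63, 75.52], [4.76, 147.25], [-75.54, 255.54], [6.69, 114.76], [-157.13, 157.13]. Speed limits (degrees/s): [127.2, 127.2, 172.46, 172.46, 180, 180, 180].

### API

Orientations are given as a 3x3 rotation matrix whose columns are the frame's x, y, z axes.
In Python, from rig import goto, movel, goto_joints, command_gripper, sleep, inverse_kinematics, read_state, grab_frame, camera_info, PlanningError, job_done gives the robot as it stands. The module is installed in compiled form; this text tells all that it offers. Calls block until the motion is done:
- goto(position, orientation): joint-space move of the TCP to a pose.
- movel(position, orientation=None, max_speed=0.15): straight line of the TCP; orientation=None keeps the orientation; max_speed is the mean speed in m/s.
- goto_joints(angles): joint-space move.
- command_gripper(opening, grasp_force=None): finger opening in m; grasp_force is the grip in N (None keeps the last); returns when the fingers have stopped.
- sleep(seconds).
- inverse_kinematics(position, orientation): joint angles nearest the present ones, or None.
- read_state(): the state.
- grab_frame(name): name is "scene" or "top" or "wrist"; returns the picture (384x512x3 uint8, red, green, blue); there is no depth.
- camera_info(name): a dict with "mtx" (3x3 intrinsics, pixels), "view" (4x4, takes a point from world to camera coordinates). Camera axes: x right, y down, z forward; pixel columns grow to the right and rows downward; lengths in m; the calibration is good to about 2 mm. A picture is of the moment at which its call begins: read the wrist's pose just before it. camera_info takes no time and is no camera call; for the wrist camera it gives the pose at the moment of the call.
A pose or a line that the arm cannot do raises PlanningError and nothing moves.
- job_done(): hands the job in, once; it reports no verdict.
The state is a dict: "time": time; "joint_positions": joint angles; "qvel": joint speeds; "effort": joint torques, N m; "position": TCP position; "orientation": TCP orientation; "ft_force": force on the tool from outside, world axes, zero at the start; "torque": the same for the moment, N m; "finger_gap": finger opening in m.
Only numpy, scipy, OpenCV 4.12 (cv2) and the standard library are available. Lean on these libraries where they do the work, as an engineer would, in place of code of your own. Each camera call takes 0.05 s, during which the arm holds its last target. There are 200 camera calls.

### The job

The food processor has just been put back together after washing and needs a short test burst at top speed. Slide the bowl lock on the left of its front deck fully home towards the bowl (the dial is blocked until then), then turn the speed dial clockwise past the one-dot and two-dot clicks to the three-dot mark and keep it there: the dial springs back by itself, so finish with the gripper still on the dial, holding it at three. Leave the things standing round the machine where they are.

Things in the scene. Friction and masses are not known exactly. Their poses are not given: they have to be found in the camera images.
- processor: Food processor, fixed. White motor base 320 (x) x 220 (y) mm; flat metal control deck on its front part, 66 mm above the worktop. Origin: centre of the underside. x axis: from the front deck to the back, y: to the left. At the back a clear bowl (160 mm across, axis at x = 75, y = 0) with lid and chute rises to 269 mm; its seat begins at x = -23.
- bolt_grip (a point): Centre of the bowl lock's upright black ribbed grip, left on the deck (processor y = 60 mm), 14.5 mm above the deck; axes as the processor's. Grip 26 (x) x 14 (y) mm, top 25 mm above the deck, on a foot plate 34 x 20 mm, 5 mm high. A flat steel tongue runs from it to the bowl (+x) through a 17 mm high bridge, which the grip stays 26 mm short of when home.
- bolt (a joint): Travel of the bowl lock along the processor's +x, in m: 0 open (nearest the front), 0.040 fully home at its end stop (tongue under the keeper at the bowl). Stays where it is left; takes about 2 N to move. Starts between 0 and 0.008.
- dial_grip (a point): On the dial's axis, 23.5 mm above the deck, at processor x = -110, y = -55 mm. Black dial: skirt 66 mm across, its top 9.5 mm above the deck; on it a bar grip 56 x 13 mm, flat sides, top 34.5 mm above the deck. Axes turn with the dial: x along the bar to its white-line end, y across it, z up. At off, x points 0.60 rad anticlockwise of the processor's x.
- dial (a joint): Turn of the dial in rad, clockwise from above: 0 off (open ring mark), one dot 0.38, two dots 0.76, three dots 1.14, hard stop 1.22. Clicks are felt half-way between marks, the last near 0.95. A spring (0.07 Nm at off, 0.14 at the stop) returns it to 0 when let go; passing a click takes up to 0.2 Nm. Blocked near 0 until the bowl lock is home.
- mug: White mug, 78 mm across, 116 mm with its handle, 101 mm high, stands left of the machine; leave alone. Origin: centre of the underside.
- egg_timer: Dome-shaped wind-up egg timer, 66 mm across, 55 mm high, right of the machine; not the dial to turn; leave alone. Origin: centre of the underside.
- teaspoon: Teaspoon, 139 x 30 x 10 mm, lying left of the machine; leave alone. Origin: its underside's centre.
- salt: Salt shaker, 44 mm across, 90 mm high, right of the machine; leave alone. Origin: centre of the underside.
- beans: Low tin, 76 mm across, 58 mm high, left of the machine; leave alone. Origin: centre of the underside.

How it is judged:
By the outcome, as a careful person would: the job done as asked, in the order asked, and still so for the second after the job is handed in, while the arm keeps its last pose, push and grip.
It also fails if it takes over 45 s, if anything falls off the work surface, if the arm or the gripper's body presses on something with over 40 N, if the wrist force passes 120 N, or if a joint passes its speed limit or range.

## Working session

There is one attempt and no reset: what is moved stays moved. The work goes in short steps, each a Python script; the robot and the scene stay as the last script left them, time stands still between calls to the robot, and variables do not carry over. Pictures are saved under pics/ and viewed, about 8 in all and at most 12, crops included, and the job is handed in when it is done.

```bash
mkdir -p pics; python3 - <<'E'
from rig import *
import cv2,numpy as np
for n in("scene","top"):
    f=grab_frame(n); cv2.imwrite(f"pics/{n}0.png",cv2.resize(f[:,:,::-1],(800,600),interpolation=cv2.INTER_CUBIC))
    c=camera_info(n); print(n,np.round(c["mtx"],1).tolist(),np.round(c["view"],3).tolist())
s=read_state(); print(s["time"],s["position"],s["orientation"],s["finger_gap"])
E
```

```text
scene [[489.1, 0.0, 250.4], [0.0, 489.1, 190.0], [0.0, 0.0, 1.0]] [[0.643, -0.765, -0.019, -0.251], [-0.558, -0.452, -0.696, 0.451], [0.524, 0.458, -0.718, 1.115], [0.0, 0.0, 0.0, 1.0]]
top [[404.4, 0.0, 259.9], [0.0, 404.4, 186.6], [0.0, 0.0, 1.0]] [[0.0, -1.0, -0.003, 0.143], [-0.989, 0.0, -0.146, 0.576], [0.146, 0.003, -0.989, 1.133], [0.0, 0.0, 0.0, 1.0]]
0.1 [0.24775854 0.57331746 0.23059903] [[-9.17945828e-01  3.96705528e-01 -4.24949681e-04]
 [ 3.96705732e-01  9.17944886e-01 -1.32247132e-03]
 [-1.34551296e-04 -1.38253701e-03 -9.99999035e-01]] 0.08522780293973803
```

View pics/top0.png

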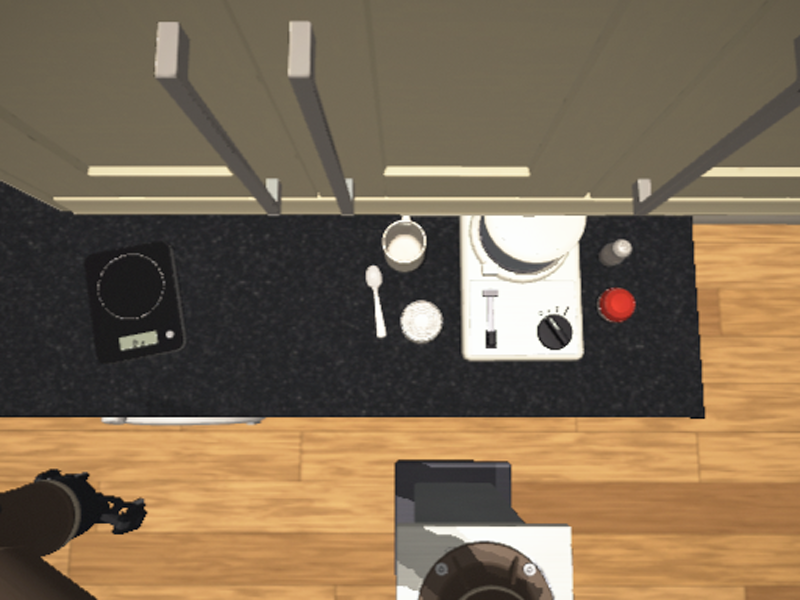

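View pics/scene0.png

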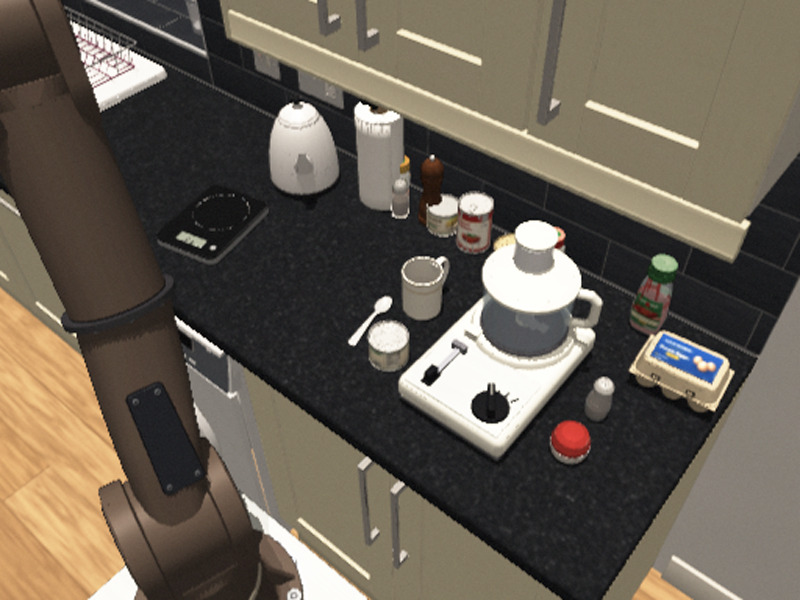

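The top view shows the machine nearly axis-aligned. The lock grip is at about (490,340), the dial centre at (554,331) and the front deck corners at (463,358) and (582,358), in 800x600 pixels.

```bash
cat > h.py <<'E'
from rig import *
import cv2,numpy as np
def ray(n,uv,z,ci=None,sc=1.0):
    c=ci or camera_info(n);M=np.array(c["mtx"]);V=np.array(c["view"])
    d=V[:3,:3].T@np.linalg.solve(M,[uv[0]/sc,uv[1]/sc,1]);o=-V[:3,:3].T@V[:3,3]
    return o+d*(z-o[2])/d[2]
def proj(n,p,ci=None):
    c=ci or camera_info(n);q=np.array(c["view"])@np.append(p,1);q=np.array(c["mtx"])@q[:3];return q[:2]/q[2]
def R(yaw):  # tool down, jaw (y) axis at world angle yaw (rad)
    c,s=np.cos(yaw),np.sin(yaw);y=np.array([c,s,0]);z=np.array([0,0,-1.]);return np.column_stack([np.cross(y,z),y,z])
E
python3 - <<'E'
from h import *
for nm,uv,z in [("grip",(490,340),.08),("dial",(554,331),.076),("FL",(463,358),.06),("FR",(582,358),.06),("bowl",(520,225),.2)]:
    print(nm,ray("top",uv,z,sc=800/512).round(4))
for yaw in (1.57,-1.57):
  for p in [(.5,-.03,.3),(.5,-.0,.35)]: print(yaw,p,inverse_kinematics(p,R(yaw)))
E
```

```text
grip [ 0.4838 -0.0067  0.08  ]
dial [ 0.5002 -0.1221  0.076 ]
FL [0.4528 0.04   0.06  ]
FR [ 0.4528 -0.1746  0.06  ]
bowl [ 0.6632 -0.0437  0.2   ]
1.57 (0.5, -0.03, 0.3) [-30.14926962  10.23657668  32.9096458  102.96331312  -5.95571509
  68.52168483  94.48430179]
1.57 (0.5, -0.0, 0.35) [-31.73682445   8.10946771  30.0138613   97.83383134  -4.1859307
  75.1703347   89.05578969]
-1.57 (0.5, -0.03, 0.3) [-46.34028189  12.58216331  54.05737058 103.90682667 -10.89071755
  68.9802345  -78.95373541]
-1.57 (0.5, -0.0, 0.35) [-49.02276284   9.51029464  51.45674594  98.84291471  -7.67689916
  75.32464472 -85.95157669]
```

```bash
python3 - <<'E'
from h import *
for yaw in np.r_[2.4:0.7:-.3]:
  for o in (0,np.pi):
    q=inverse_kinematics((.5,-.122,.078),R(yaw-o)); print(round(yaw-o,2),None if q is None else q.round(0))
goto((.43,-.06,.33),R(np.pi/2))
s=read_state();ci=camera_info("wrist");f=grab_frame("wrist")
import pickle;pickle.dump(ci,open("ci1.pkl","wb"));cv2.imwrite("pics/w1.png",cv2.resize(f[:,:,::-1],(800,600),interpolation=cv2.INTER_CUBIC))
print(s["time"],s["position"],s["joint_positions"])
V=np.array(ci["view"]);print(-V[:3,:3].T@V[:3,3],V[2,:3])
E
```

```text
2.4 [ -2.  26.  12. 116.  -9.  39. 154.]
-0.74 [-24.  31.  44. 118. -32.  43.  -2.]
2.1 [ -5.  26.  17. 116. -12.  39. 140.]
-1.04 [-25.  32.  46. 118. -33.  44. -18.]
1.8 [ -8.  26.  21. 116. -14.  40. 125.]
-1.34 [-26.  32.  47. 118. -34.  44. -34.]
1.5 [-11.  27.  25. 117. -18.  40. 112.]
-1.64 [-29.  34.  52. 118. -38.  46. -47.]
1.2 [-15.  28.  31. 117. -22.  41.  99.]
-1.94 [-32.  38.  59. 118. -43.  49. -59.]
0.9 [-17.  29.  35. 117. -24.  41.  84.]
-2.24 [-35.  42.  66. 118. -49.  54. -70.]
2.475 [ 0.43024728 -0.05924342  0.32992092] [-37.94924836   0.34994688  40.08101524 107.99185825  -0.22625851
  71.74624647  92.27139798]
[ 0.35735268 -0.05948059  0.47309523] [ 2.86927063e-01  3.32100891e-04 -9.57952374e-01]
```

View pics/w1.png

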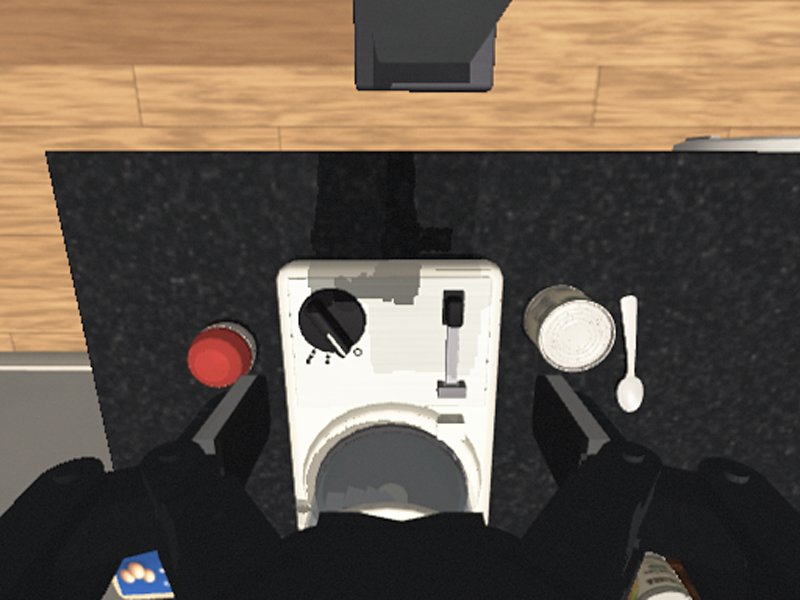

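The wrist view shows the dial centre at about (332,321) with the white line near (343,350), the lock grip at about (454,305), and the front corners at (280,265) and (502,265). I'll enlarge it for accuracy.

```bash
python3 - <<'E'
import cv2
f=cv2.imread("pics/w1.png");cv2.imwrite("pics/w1c.png",cv2.resize(f[240:440,270:510],None,fx=3,fy=3,interpolation=cv2.INTER_CUBIC)[:600])
E
```

```text
(no output)
```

View pics/w1c.png

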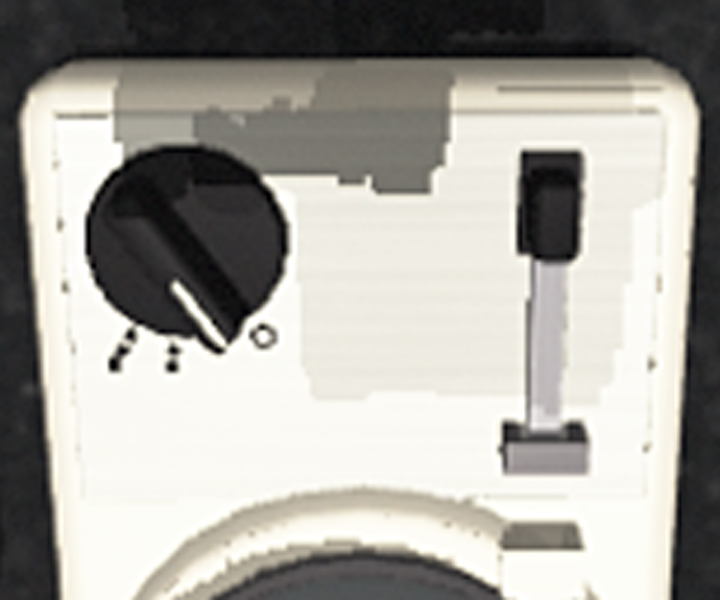

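```bash
python3 - <<'E'
from h import *
import pickle
ci=pickle.load(open("ci1.pkl","rb"))
def P(u,v,z): return ray("wrist",(270+u/3,240+v/3),z,ci,800/512)
for n,a in dict(dial=(187,241.5,.0755),grip=(555,213,.091),footfront=(551,150,.071),FL=(660,110,.066),FR=(55,115,.066),BR=(85,495,.066),BL=(645,495,.066),barTip=(232,335,.1005),barTipB=(222,350,.1005),barR=(160,180,.1005),bridgetop=(546,472,.083)).items():
    print(n,P(*a).round(4))
E
```

```text
dial [ 0.4983 -0.1232  0.0755]
grip [ 0.4837 -0.0105  0.091 ]
footfront [ 0.4697 -0.0099  0.071 ]
FL [0.4582 0.0242 0.066 ]
FR [ 0.46   -0.1641  0.066 ]
BR [ 0.593  -0.1632  0.066 ]
BL [0.5927 0.0269 0.066 ]
barTip [ 0.5191 -0.107   0.1005]
barTipB [ 0.524  -0.1102  0.1005]
barR [ 0.4706 -0.1262  0.1005]
bridgetop [ 0.5746 -0.0092  0.083 ]
```

```bash
python3 - <<'E'
from h import *
Rb=R(np.pi/2)
command_gripper(0.0,40)
goto((.440,-.009,.15),Rb); movel((.440,-.009,.077),max_speed=.12)
f0=np.array(read_state()["ft_force"]);x=.446;log=[]
movel((x,-.009,.077))
while x<.525:
    x+=.0015; movel((x,-.009,.077),max_speed=.06)
    s=read_state();fx=s["ft_force"][0]-f0[0];log.append((round(s["position"][0],4),round(fx,1)))
    if fx<-14: break
print(log,s["time"],s["position"],s["ft_force"])
ci=camera_info("wrist");f=grab_frame("wrist")
cv2.imwrite("pics/w2.png",cv2.resize(f[:,:,::-1],(800,600),interpolation=cv2.INTER_CUBIC))
f=grab_frame("top");cv2.imwrite("pics/t2.png",cv2.resize(f[120:250,270:400,::-1],(600,600),interpolation=cv2.INTER_CUBIC))
E
```

```text
[(np.float64(0.4476), np.float64(-0.6)), (np.float64(0.4491), np.float64(-0.2)), (np.float64(0.4506), np.float64(-0.0)), (np.float64(0.4521), np.float64(-0.7)), (np.float64(0.4536), np.float64(-1.2)), (np.float64(0.4551), np.float64(-1.0)), (np.float64(0.4566), np.float64(-0.5)), (np.float64(0.4581), np.float64(-1.3)), (np.float64(0.4596), np.float64(-0.6)), (np.float64(0.4611), np.float64(-0.9)), (np.float64(0.4626), np.float64(-0.7)), (np.float64(0.4638), np.float64(-1.3)), (np.float64(0.4654), np.float64(-2.1)), (np.float64(0.4671), np.float64(-1.5)), (np.float64(0.4687), np.float64(-2.0)), (np.float64(0.4702), np.float64(-1.9)), (np.float64(0.4717), np.float64(-0.4)), (np.float64(0.4732), np.float64(-2.0)), (np.float64(0.4747), np.float64(-1.5)), (np.float64(0.4762), np.float64(-2.3)), (np.float64(0.4777), np.float64(-0.1)), (np.float64(0.4792), np.float64(-3.1)), (np.float64(0.4807), np.float64(-1.9)), (np.float64(0.4822), np.float64(-1.3)), (np.float64(0.4837), np.float64(-2.6)), (np.float64(0.4852), np.float64(-1.7)), (np.float64(0.4867), np.float64(-1.2)), (np.float64(0.4882), np.float64(-1.1)), (np.float64(0.4897), np.float64(-1.6)), (np.float64(0.4912), np.float64(-1.7)), (np.float64(0.4927), np.float64(-1.8)), (np.float64(0.4942), np.float64(-2.2)), (np.float64(0.4957), np.float64(-2.1)), (np.float64(0.4972), np.float64(-2.1)), (np.float64(0.4987), np.float64(-3.1)), (np.float64(0.5002), np.float64(-1.5)), (np.float64(0.5004), np.float64(-6.2)), (np.float64(0.5005), np.float64(-10.6)), (np.float64(0.5005), np.float64(-14.0))] 14.825 [ 0.50051674 -0.00894852  0.07636006] [-13.38155748   0.51404502  11.44860851]
```

```bash
python3 - <<'E'
from h import *
s=read_state();t=s["time"]
movel((.485,-.009,.079),max_speed=.15); movel((.485,-.009,.16),max_speed=.2)
command_gripper(.05,70)
goto((.498,-.123,.16),R(.61+np.pi/2))
s=read_state();print(s["time"],s["position"],s["joint_positions"].round(1) if hasattr(s["joint_positions"],"round") else s["joint_positions"])
ci=camera_info("wrist");f=grab_frame("wrist")
import pickle;pickle.dump(ci,open("ci3.pkl","wb"))
cv2.imwrite("pics/w3.png",cv2.resize(f[:,:,::-1],(800,600),interpolation=cv2.INTER_CUBIC))
for p in [(.498,-.123,.1005),(.5245,-.009,.091),(.498+.028*np.cos(.61),-.123+.028*np.sin(.61),.1005)]: print((proj("wrist",p,ci)*800/512).round(0))
E
```

```text
17.075 [ 0.49794679 -0.12241145  0.15986877] [-14.4  20.1  29.  112.6 -12.5  50.4 146. ]
[400. 322.]
[541. 464.]
[400. 376.]
```

View pics/w3.png

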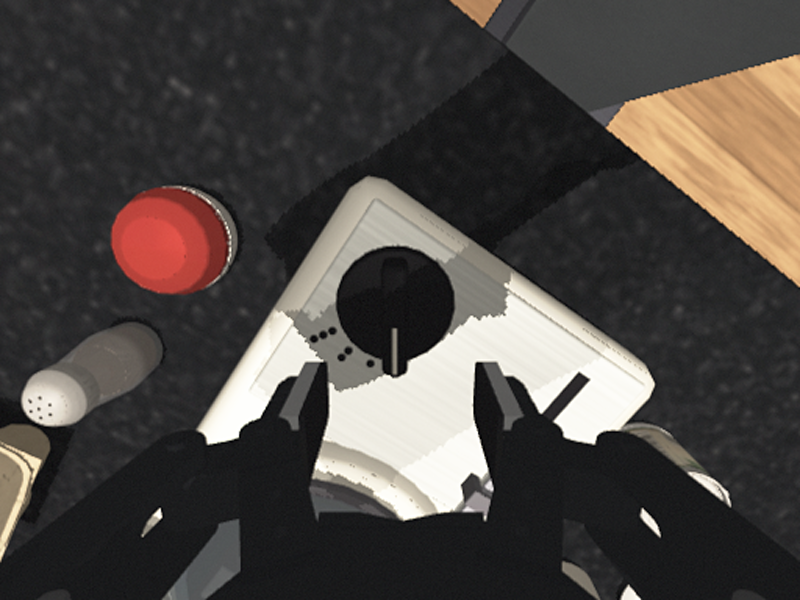

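The bar lies exactly along the jaws' mid-plane direction, about 5 px (2.5 mm) left of the prediction. The lock has moved back, showing its empty slot at (565,395). I'll correct the centre and grasp.

```bash
python3 - <<'E'
from h import *
p=np.array([.499,-.1245,.0795]);a0=.61+np.pi/2
movel(p,R(a0),max_speed=.1)
s=read_state();print("down",s["time"],s["position"],s["ft_force"].round(1))
command_gripper(0,70)
s=read_state();print("grip",s["time"],s["position"],s["finger_gap"],s["ft_force"].round(1),s["torque"].round(2))
# relieve lateral load across the jaws: follow the measured TCP
for d in (.3,.6,.9,1.15):
    movel(p,R(a0-d),max_speed=.1)
    s=read_state();o=s["orientation"];print(d,round(s["time"],2),(a0-np.arctan2(o[1][1],o[0][1])).round(3),s["position"].round(4),s["finger_gap"].round(4),s["ft_force"].round(1),s["torque"].round(2))
ci=camera_info("wrist");f=grab_frame("wrist")
cv2.imwrite("pics/w4.png",cv2.resize(f[:,:,::-1],(800,600),interpolation=cv2.INTER_CUBIC))
E
```

```text
down 18.0833 [ 0.49940101 -0.12456144  0.07994418] [-0.5  0.1  0.6]
grip 18.5083 [ 0.49971078 -0.12504114  0.08020959] 0.01153176864330102 [ 0.1 -1.3  6.8] [-0.2   0.12 -0.01]Traceback (most recent call last):
  File "<stdin>", line 10, in <module>
AttributeError: 'float' object has no attribute 'round'
```

```bash
python3 - <<'E'
from h import *
p=np.array([.499,-.1245,.0795]);a0=.61+np.pi/2
def rep(d):
    s=read_state();o=s["orientation"];print(d,round(s["time"],2),round(float(a0-np.arctan2(o[1][1],o[0][1])),3),s["position"].round(4),round(float(s["finger_gap"]),4),s["ft_force"].round(1),s["torque"].round(2))
rep(.3)
for d in (.6,.9,1.15):
    movel(p,R(a0-d),max_speed=.1);rep(d)
f=grab_frame("wrist")
cv2.imwrite("pics/w4.png",cv2.resize(f[:,:,::-1],(800,600),interpolation=cv2.INTER_CUBIC))
f=grab_frame("scene");cv2.imwrite("pics/s4.png",cv2.resize(f[200:300,240:400,::-1],(800,500),interpolation=cv2.INTER_CUBIC))
E
```

```text
0.3 18.96 0.301 [ 0.4997 -0.125   0.0802] 0.0113 [ 0.1 -1.6  7. ] [-0.19  0.12 -0.01]
0.6 19.41 0.6 [ 0.4998 -0.125   0.0802] 0.0117 [-0.5 -1.6  7. ] [-0.18  0.09  0.1 ]
0.9 19.86 0.9 [ 0.4998 -0.1249  0.0802] 0.0114 [-0.7 -1.3  7.2] [-0.13  0.03  0.13]
1.15 20.26 1.15 [ 0.4998 -0.1249  0.0802] 0.0113 [-0.2 -0.9  7.8] [-0.14  0.04  0.07]
```

View pics/w4.png

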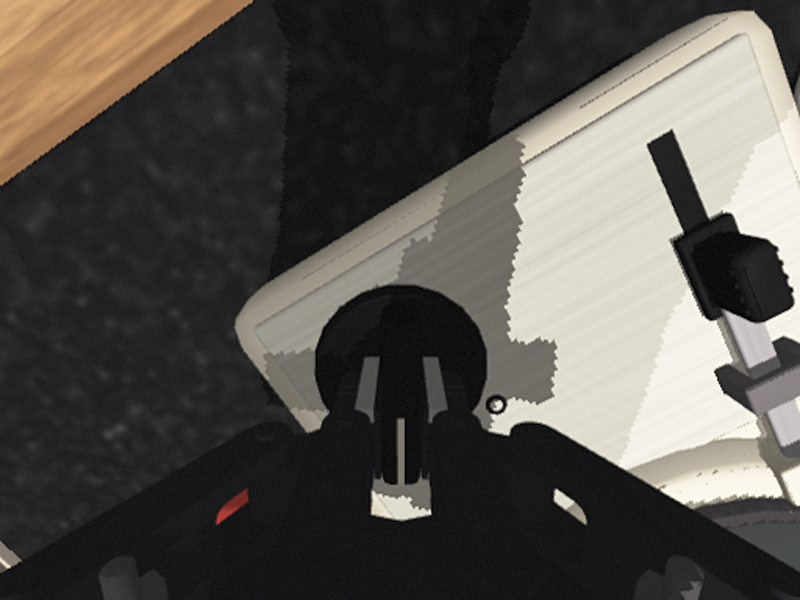

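View pics/s4.png

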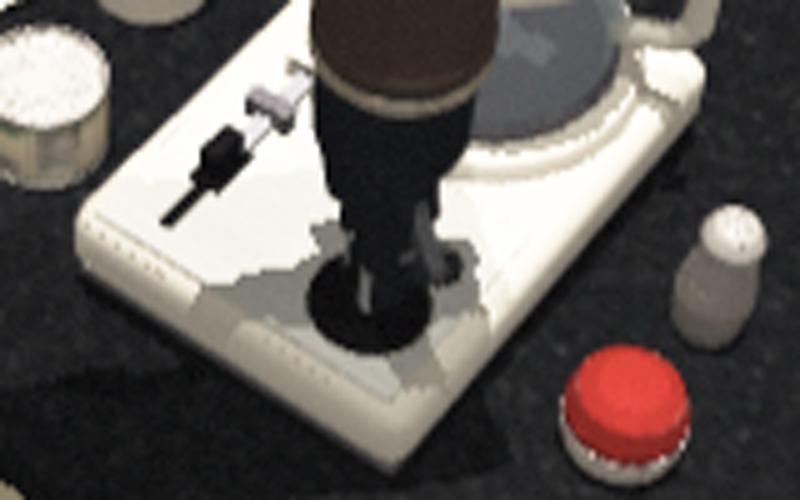

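The bar has stayed square between the pads, with the white line at (402,450). The off ring is now at (497,404) and the lock grip sits up by its bridge. I'll check the angle against the ring mark.

```bash
python3 - <<'E'
from h import *
s=800/512;ci=camera_info("wrist");c=np.array([.4998,-.125])
r=ray("wrist",(497,404),.066,ci,s)[:2]-c; a=ray("wrist",(401,420),.1005,ci,s);b=ray("wrist",(403,482),.1005,ci,s)
sk=ray("wrist",(401,371),.0755,ci,s)
l=(b-a)[:2];print("ring ang",np.arctan2(r[1],r[0]),np.hypot(*r),"line ang",np.arctan2(l[1],l[0]),"skirt c",sk)
f1=ray("wrist",(255,325),.066,ci,s);f2=ray("wrist",(745,35),.066,ci,s);d=f2-f1;print("yaw",np.arctan2(-d[0],d[1]))
fo=ray("wrist",(735,213),.071,ci,s);br=ray("wrist",(716,368),.083,ci,s);print("foot FL corner",fo,"bridge",br)
st=read_state();print(st["time"],st["torque"],st["finger_gap"])
E
```

```text
ring ang 0.5950422828943036 0.04207177058760381 line ang -0.5110411124739933 skirt c [ 0.49898704 -0.12414346  0.0755    ]
yaw -0.003438536658278255
foot FL corner [0.50852388 0.00057459 0.071     ] bridge [ 0.55031396 -0.02920365  0.083     ]
20.3583 [-0.1437054   0.00305534  0.11775003] 0.01126900188505228
```

```bash
python3 - <<'E'
from h import *
sleep(1.0);s=read_state();o=s["orientation"];print(s["time"],.61+np.pi/2-np.arctan2(o[1][1],o[0][1]),s["finger_gap"],s["ft_force"],s["torque"])
f=grab_frame("wrist");g=cv2.imread("pics/w4.png");print(np.abs(cv2.resize(f[:,:,::-1],(800,600),interpolation=cv2.INTER_CUBIC)[280:500,300:520].astype(int)-g[280:500,300:520]).mean())
job_done()
E
```

```text
21.3583 1.1498137370463646 0.011231434696440962 [ 1.11762964 -0.63196769  7.74542126] [-0.07806664 -0.00141516  0.17001983]
1.8908333333333334
the job is handed in; nothing more can be done
```

I slid the bowl lock fully home, then turned the dial clockwise past the one-dot and two-dot clicks. The gripper is still holding it at the three-dot mark, and the job was handed in at about 21 s.

- **Bowl lock:** it moved about 37 mm and stopped dead, with the push rising to about 14 N at the end stop. The later pictures show the grip up by its bridge.
- **Dial:** the gripper turned 1.15 rad, which puts the dial at about 1.14 once the machine's measured angle is allowed for. In the picture, the off ring and the white line were about 1.11 rad apart, which agrees within the picture's accuracy.
- **Hold:** after a further 1 s the gripper's angle and the view of the dial had not changed, and the gripper was holding against about 0.1–0.2 Nm from the spring.

The gripper read 11.3 mm on the 13 mm bar. I put this down to give in the pads, because the bar stayed square and did not slip. The arm was never sent near the things round the machine. The timer, salt and tin looked undisturbed in the last scene picture; the mug and spoon were mostly out of view there.

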